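# Empty the stopper tray into the wash tub and hold it up level

### The arm

A 7-joint arm with a two-finger parallel gripper is mounted at the origin on the work surface. World frame = base frame: x ahead of the robot, y to its left, z up, the work surface at z = 0. Lengths are in mm, angles in rad, forces in N, time in s.
With the tool pointing down it reaches from about 350 to 900 mm from the base axis. Payload 8.1 kg.
Tool frame: the origin (TCP) lies at the very end of the fingers, on their centre line; the grasp point (between the pads) lies 19 mm behind it; z points along the fingers, y is the line along which they close (so a half turn about z gives the same grasp; the last joint's range is limited). The gripper opens to 85 mm and grips with 20 to 120 N. Pads are 22 mm wide; open, the fingers measure 114 mm over their backs; the gripper's body (76 mm by 85 mm) begins 54 mm behind the grasp point. The pads swing forward as they close: fully open they stand 13 mm farther back than shut.
Start: joints at [1.084, 0.434, 0.025, 1.573, -0.012, 1.134, -0.075], TCP at [234.007, -579.553, 231.323] pointing down, gripper open.
Joint ranges: [-2.62, 2.62], [-0.44, 2.09], [-1.27, 1.32], [0.08, 2.57], [-1.32, 4.46], [0.12, 2], [-2.74, 2.74]. Speed limits (rad/s): [2.22, 2.22, 3.01, 3.01, 3.14, 3.14, 3.14].

### API

Orientations are given as a unit quaternion [w, x, y, z].
In Python, from workcell import * gives the robot as it stands.
- The arm moves only by the tool play_rows, never from a script. Its argument "increments" is a list of rows, each a list of 7 numbers: the turn, a rotation vector about the tool's x, y, z in parts of the range, where 1.0 means 2 rad, then the shift along the tool's x, y, z in shares of 250 mm (1.0 is 250 mm), then the finger opening in cm, from 0 to 8.54. In form: [[rx, ry, rz, tx, ty, tz, claw], ...]. A call has exactly 5 rows; each row is the pose to reach, as a shift and turn from the pose commanded when the call began, along the tool's axes at that moment; what a row does not reach only later rows make up. A row lasts 1/12 s, in which the tool goes at most 41.7 mm and 7.16 degrees, less where a joint would pass 70% of its speed; a pose out of reach is approached as far as the arm can. Shift and turn numbers lie between -1 and 1, and a call with a number outside is refused. A call with a gripper value outside its range is refused whole. The fingers move at their own pace and stop on an object; "squeeze" is the grip in N (left out, the last holds). Time passes only in rows, so rows that repeat a pose let the fingers close, or fill a call up. It gives the time, the measured TCP pose, the force, the opening and the grip force at its end, in the units of the state.
- get_obs(): the state, without advancing time (a new reading comes with each control period).
- read_camera(name): name is "scene" or "top" or "wrist"; returns the picture (384x512x3 uint8, red, green, blue); there is no depth.
- get_calibration(name): a dict with "K" (3x3 intrinsics, pixels), "k1" (the pictures are not rectified: a ray, as slopes to the right and down, at radius r is drawn at 1 + k1 r^2 times it, then the intrinsics apply), "camera_from_world" (4x4, takes a point from world to camera coordinates); the wrist camera has in their place "T_tool_cam" (4x4, takes a point from camera to tool coordinates, whose origin is the TCP and whose axes are the flange's). Camera axes: x right, y up, looking along -z (the intrinsics and any distortion apply to the point x, -y, -z); pixel columns grow to the right and rows downward; lengths in mm; the calibration is good to about 2 mm. A picture is of the moment at which its call begins: read the wrist's pose just before it. get_calibration takes no time and is no camera call.
- hand_in(): hands the job in; it is judged then, once.
Trained networks look in the newest picture that a camera, given by its name, has taken for a name from the list of things; names that differ only in an ending like _2 or _b are one class to them, and where a whole thing is asked for, a point or a joint stands for the part that bears it (a point fixed in the world has none). Each returns a list of dicts, best first, with "conf" (0 to 1); they miss things now and then, are a little off and sometimes report something else, mostly with a low value. They report only what shows in the picture. A call takes as long as a camera call. They do not tell look-alikes from the thing itself.
- look_for(camera, thing): "centre" ([column, row] in pixels, amid what is visible of it).
- mark_of(camera, thing): "centre" ([column, row] in pixels: a listed point, or the origin of a listed thing).
The state is a dict: "t": time; "q": joint angles; "qvel": joint speeds; "joint_efforts": joint torques, N m; "tool_pos": TCP position; "ee_rot": TCP orientation; "ft_force": force on the tool from outside, world axes, zero at the start; "ft_torque": the same for the moment, N m; "grip_width": finger opening in mm; "grip_force": force on a finger pad.
Only numpy, scipy, OpenCV 4.12 (cv2) and the standard library are available. Lean on these libraries where they do the work, as an engineer would, in place of code of your own. Each camera call takes 0.05 s, during which the arm holds its last target. There are 200 camera calls.

### The job

Pick up the small wooden tray by its handle, carry it level with its five black rubber stoppers aboard, and tip them all into the steel wash tub. Then turn the empty tray level again and hold it up, level and still, at least 20 cm above the bench and touching nothing but your gripper, so that I can see that it is clean: finish while holding it, do not put it down. Leave the tub standing where it is and do not disturb the beaker, the book, the brush or the bottle.

Things in the scene. Friction and masses are not known exactly. Their poses are not given: they have to be found in the camera images.
- tray: loose plain wooden tray like a small dustpan, about 0.3 kg, 160 mm long (x), 120 mm wide (y), floor and walls 4 mm thick; walls 30 mm high along both sides and at the -x end. The +x end is open, no lip: the pouring mouth, turned roughly towards the robot at the start. A flat-sided handle bar spans it from side to side. Origin: centre of the underside, z up when level, standing on the bench
- tray_handle (a point): centre of the tray's handle bar, 8 mm behind the tray's centre (x = -0.008) and 75 mm above its underside, right over its centre of mass. The bar is 14 mm thick (tray x), 26 mm high (z, from 62 to 88 mm) and 110 mm long between its posts (tray y). Axes as the tray's
- tray_mouth (a point): middle of the tray's floor edge at the open mouth, 80 mm from the tray's centre along +x, 4 mm above the underside: where the stoppers slide off. Axes as the tray's
- tub: loose open steel wash tub, 0.9 kg, 190 mm (its x) x 160 mm (its y) outside, 90 mm high, walls and floor 5 mm. Origin: centre of the underside, z up. It stands on the bench to one side of the robot's midline and the tray to the other, either way round
- stopper0: one of five alike black rubber stoppers, 28 mm across the foot, 24 mm across the top, 24 mm high, 18 g, standing on its foot in the tray. Origin: centre of the foot, z up through its top. It slides on the tray's floor when that is tilted beyond about 35 degrees
- stopper1: one of five alike black rubber stoppers, 28 mm across the foot, 24 mm across the top, 24 mm high, 18 g, standing on its foot in the tray. Origin: centre of the foot, z up through its top. It slides on the tray's floor when that is tilted beyond about 35 degrees
- stopper2: one of five alike black rubber stoppers, 28 mm across the foot, 24 mm across the top, 24 mm high, 18 g, standing on its foot in the tray. Origin: centre of the foot, z up through its top. It slides on the tray's floor when that is tilted beyond about 35 degrees
- stopper3: one of five alike black rubber stoppers, 28 mm across the foot, 24 mm across the top, 24 mm high, 18 g, standing on its foot in the tray. Origin: centre of the foot, z up through its top. It slides on the tray's floor when that is tilted beyond about 35 degrees
- stopper4: one of five alike black rubber stoppers, 28 mm across the foot, 24 mm across the top, 24 mm high, 18 g, standing on its foot in the tray. Origin: centre of the foot, z up through its top. It slides on the tray's floor when that is tilted beyond about 35 degrees
- beaker: bystander: glass beaker 68 mm across, 85 mm high, at the right of the work. Origin: centre of its underside
- book: bystander: closed leather-bound book 120 x 180 x 30 mm lying flat, beyond the work. Origin: centre of its underside
- brush: bystander: flat brush 200 mm long, 42 mm wide, 20 mm high, lying between tray and tub. Origin: middle of its length, at the underside
- flask: bystander: brown glass bottle 60 mm across, 130 mm high, at the left of the work. Origin: centre of its underside
There are look-alikes about, which are no part of the job. There is more than one size of the tub; the one meant has the size given above.

How it is judged (in metres and radians):
On the way, in this order (a step that is already met when the one before it is completed fails the run):
1. the tray is lifted off the bench in the fingers, level, with all five stoppers in it (height (world z) of tray above 0.04 m and angle between tray's own z axis and vertical below 0.35 rad and contact force between the fingers and tray above 0.5 N and x of stopper0 in the frame of tray between -0.085 and 0.085 m and y of stopper0 in the frame of tray between -0.062 and 0.062 m and z of stopper0 in the frame of tray between -0.01 and 0.04 m and x of stopper1 in the frame of tray between -0.085 and 0.085 m and y of stopper1 in the frame of tray between -0.062 and 0.062 m and z of stopper1 in the frame of tray between -0.01 and 0.04 m and x of stopper2 in the frame of tray between -0.085 and 0.085 m and y of stopper2 in the frame of tray between -0.062 and 0.062 m and z of stopper2 in the frame of tray between -0.01 and 0.04 m and x of stopper3 in the frame of tray between -0.085 and 0.085 m and y of stopper3 in the frame of tray between -0.062 and 0.062 m and z of stopper3 in the frame of tray between -0.01 and 0.04 m and x of stopper4 in the frame of tray between -0.085 and 0.085 m and y of stopper4 in the frame of tray between -0.062 and 0.062 m and z of stopper4 in the frame of tray between -0.01 and 0.04 m), for 0.2 s.
2. all five stoppers are in the tub (x of stopper0 in the frame of tub between -0.093 and 0.093 m and y of stopper0 in the frame of tub between -0.078 and 0.078 m and z of stopper0 in the frame of tub between -0.01 and 0.075 m and x of stopper1 in the frame of tub between -0.093 and 0.093 m and y of stopper1 in the frame of tub between -0.078 and 0.078 m and z of stopper1 in the frame of tub between -0.01 and 0.075 m and x of stopper2 in the frame of tub between -0.093 and 0.093 m and y of stopper2 in the frame of tub between -0.078 and 0.078 m and z of stopper2 in the frame of tub between -0.01 and 0.075 m and x of stopper3 in the frame of tub between -0.093 and 0.093 m and y of stopper3 in the frame of tub between -0.078 and 0.078 m and z of stopper3 in the frame of tub between -0.01 and 0.075 m and x of stopper4 in the frame of tub between -0.093 and 0.093 m and y of stopper4 in the frame of tub between -0.078 and 0.078 m and z of stopper4 in the frame of tub between -0.01 and 0.075 m), for 0.2 s.
At the end, for the whole second after the job is handed in: The fingers hold the tray with its underside more than 190 mm above the bench, tilted less than 0.12 rad (7 degrees), slower than 30 mm/s and 0.15 rad/s, not touching the tub; all five stoppers lie inside the tub, which stands flat within 30 mm of its first place (all of step 2 and height (world z) of tray above 0.19 m and angle between tray's own z axis and vertical below 0.12 rad and linear speed of tray below 0.03 m/s and angular speed of tray below 0.15 rad/s and contact force between the fingers and tray above 0.5 N and contact force between tray and tub below 0.1 N and angle between tub's own z axis and vertical below 0.05 rad and distance of tub from where it was at the start of the episode below 0.03 m); the arm keeps its last pose, push and grip.
It fails at once if the tub is shoved more than 40 mm (distance of tub from where it was at the start of the episode above 0.04 m).
It fails at once if the beaker is moved more than 30 mm (distance of beaker from where it was at the start of the episode above 0.03 m).
It fails at once if the book is moved more than 30 mm (distance of book from where it was at the start of the episode above 0.03 m).
It fails at once if the brush is moved more than 30 mm (distance of brush from where it was at the start of the episode above 0.03 m).
It fails at once if the bottle is moved more than 30 mm (distance of flask from where it was at the start of the episode above 0.03 m).
It also fails if it takes over 58 s, if anything falls off the work surface, if the arm or the gripper's body presses on something with over 40 N, if the wrist force passes 120 N, or if a joint passes its speed limit or range.

## Working session

There is one attempt and no reset: what is moved stays moved. The work goes in short steps, Python scripts to look and compute and a tool call to move; the robot and the scene stay as the last step left them, time stands still between calls to the robot, and variables do not carry over. Pictures are saved under pics/ and viewed, at most 10 in all, crops included, and the job is handed in when it is done.

Besides the shell and the picture viewer there is one more tool, called after "Emit:" by a JSON object that holds its "fn" and its "kwargs". play_rows: Moves the arm, as the interface text tells. Its arguments: {"type":"object","properties":{"increments":{"type":"array"},"squeeze":{"type":"number"}},"required":["increments"]}

```bash
mkdir -p pics
cat > h.py <<'E'
from workcell import *
import numpy as np, cv2
from scipy.spatial.transform import Rotation as R
def ray(name,px,obs=None):
    c=get_calibration(name);K=np.array(c["K"]);k=c["k1"]
    d=np.array([(px[0]-K[0,2])/K[0,0],(px[1]-K[1,2])/K[1,1]]);u=d.copy()
    for _ in range(20): u=d/(1+k*(u@u))
    v=np.array([u[0],-u[1],-1])
    if "camera_from_world" in c: T=np.linalg.inv(np.array(c["camera_from_world"]))
    else:
        o=obs or get_obs();W=np.eye(4);q=o["ee_rot"];W[:3,:3]=R.from_quat([q[1],q[2],q[3],q[0]]).as_matrix();W[:3,3]=o["tool_pos"];T=W@np.array(c["T_tool_cam"])
    return T[:3,3],T[:3,:3]@v
def atz(name,px,z,obs=None):
    p,v=ray(name,px,obs);return (p+v*(z-p[2])/v[2])
def save(n,im): cv2.imwrite("pics/"+n,im[:,:,::-1])
E
python3 - <<'E'
from h import *
for c in("scene","top"):
    im=read_camera(c);save(c+"0.png",cv2.resize(im,(800,600),interpolation=cv2.INTER_CUBIC))
    for t,z in(("tray",0),("tray_handle",75),("tray_mouth",4),("tub",0),("stopper0",4),("brush",0),("beaker",0),("flask",0),("book",0)):
        for d in mark_of(c,t)[:7]: print(c,t,round(d["conf"],2),np.round(d["centre"]),np.round(atz(c,d["centre"],z))[:2])
print(get_obs())
E
```

```text
scene tray 0.89 [183. 242.] [ 520. -189.]
scene tray 0.69 [127. 333.] [ 618. -478.]
scene tray 0.2 [267. 152.] [465. 246.]
scene tray_handle 0.81 [182. 230.] [ 522. -185.]
scene tray_mouth 0.91 [155. 240.] [ 455. -243.]
scene tub 0.95 [267. 154.] [470. 239.]
scene tub 0.74 [317. 102.] [438. 550.]
scene stopper0 0.6 [198. 247.] [ 566. -171.]
scene stopper0 0.52 [294. 255.] [790.  12.]
scene stopper0 0.49 [186. 238.] [ 517. -174.]
scene stopper0 0.49 [181. 229.] [ 482. -164.]
scene stopper0 0.4 [178. 251.] [ 534. -221.]
scene beaker 0.61 [128. 332.] [ 619. -473.]
scene beaker 0.17 [155. 246.] [ 467. -256.]
scene flask 0.85 [344. 132.] [601. 501.]
scene book 0.79 [289. 255.] [781.   2.]
top tray 0.68 [314. 221.] [ 519. -197.]
top tray 0.6 [309. 231.] [ 483. -179.]
top tray_handle 0.66 [312. 219.] [ 517. -178.]
top tray_mouth 0.95 [334. 238.] [ 457. -266.]
top tub 0.88 [188. 236.] [458. 251.]
top tub 0.88 [105. 238.] [443. 546.]
top tub 0.27 [321. 217.] [ 532. -221.]
top stopper0 0.6 [321. 216.] [ 535. -220.]
top stopper0 0.56 [310. 216.] [ 534. -181.]
top stopper0 0.46 [311. 202.] [ 586
[... 334 characters left out ...]
6381,  0.02498903,  1.57319674, -0.01157344,
        1.13400125, -0.0751268 ]), 'qvel': array([-5.67319608e-05,  5.54362633e-04,  1.14282931e-03,  1.31345101e-03,
       -1.48244843e-03, -2.85090951e-04, -5.29659455e-04]), 'joint_efforts': array([ 1.56308729e-04, -6.70303988e+01,  1.02417715e+00, -3.16569006e+01,
        1.55416463e-02,  2.38435066e-03, -6.32766364e-05]), 'tool_pos': array([ 233.98156612, -579.56687578,  231.34648468]), 'ee_rot': array([ 4.06110114e-05,  9.81656680e-01,  1.90657181e-01, -4.66249956e-06]), 'ft_force': array([-0.07318047, -0.38133019, -0.49543841]), 'ft_torque': array([ 0.02158429,  0.04214994, -0.02172047]), 'grip_force': 0.0, 'grip_width': 85.14899576134478}
```

View pics/scene0.png

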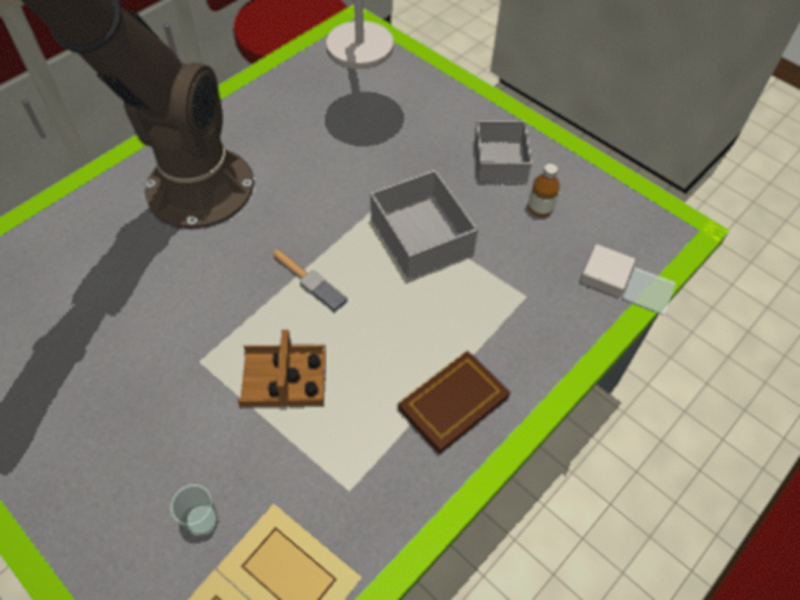

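View pics/top0.png

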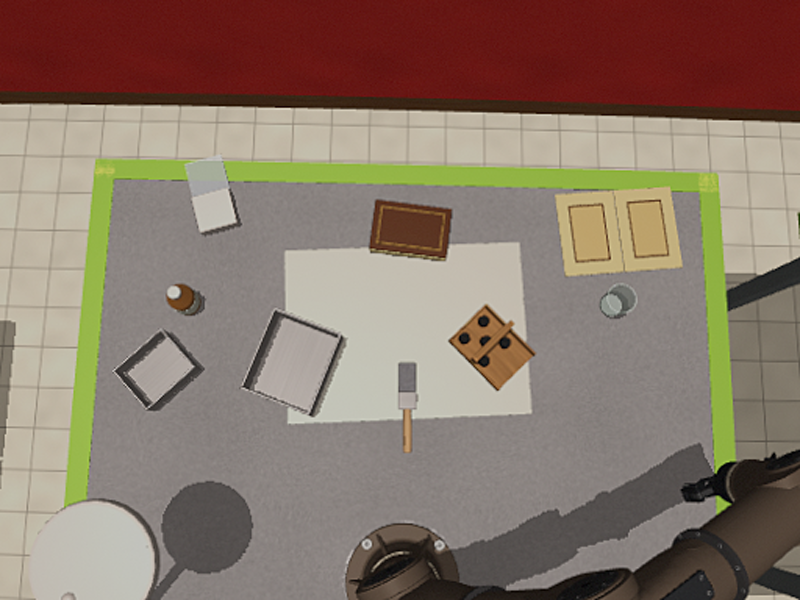

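Run:
```python
from h import *
im=read_camera("top")
c=im[185:275,65:350]; save("crop.png",cv2.resize(c,None,fx=2.8,fy=2.8,interpolation=cv2.INTER_CUBIC))
# corner estimates from the 800px picture, rim z
for n,z,P in(("big",90,[(280,311),(344,335),(312,414),(243,388)]),("small",70,[(163,331),(203,369),(149,408),(115,372)]),("tray",30,[(487,305),(449,340),(497,389),(535,353)])):
    Q=np.array([atz("top",np.array(p)*.64,z)[:2] for p in P]);print(n,Q.round(),Q.mean(0).round(),np.linalg.norm(Q-np.roll(Q,-1,0),axis=1).round())
print(get_calibration("wrist"))
```

```text
big [[573. 276.]
 [524. 135.]
 [352. 198.]
 [405. 348.]] [464. 239.] [149. 182. 158. 183.]
small [[527. 534.]
 [445. 441.]
 [358. 553.]
 [435. 633.]] [441. 540.] [124. 142. 111. 135.]
tray [[ 607. -184.]
 [ 525.  -98.]
 [ 417. -206.]
 [ 499. -292.]] [ 512. -195.] [119. 153. 119. 152.]
{'K': array([[339.43073124,   0.        , 253.08339791],
       [  0.        , 339.43073124, 196.46602352],
       [  0.        ,   0.        ,   1.        ]]), 'k1': -0.01668093160139534, 'T_tool_cam': array([[-2.13662780e-04,  9.64466095e-01,  2.64206560e-01,
         6.58461380e+01],
       [ 9.99999865e-01,  3.31024644e-04, -3.99684605e-04,
         1.75629811e-01],
       [-4.72941132e-04,  2.64206439e-01, -9.64466036e-01,
        -1.42161483e+02],
       [ 0.00000000e+00,  0.00000000e+00,  0.00000000e+00,
         1.00000000e+00]])}
```

View pics/crop.png

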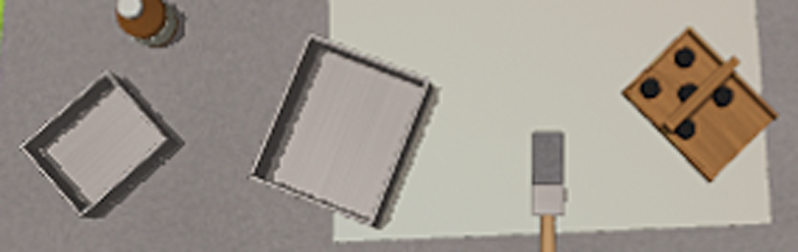

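Two tubs: the large one at top (188,236), about 185 x 155 mm by its rim corners, and a small one at top (105,238), about 135 x 118 mm. The large one fits 190 x 160 mm. The crop confirms it, and it shows the tray with its mouth to the lower right and five stoppers behind and under the bar.

```bash
cat >> h.py <<'E'
def tilt_R(yaw_x,tilt=0):
    "tool x horizontal at yaw_x (deg), tool down then tilted about tool x (deg)"
    a=np.radians(yaw_x);x=np.array([np.cos(a),np.sin(a),0]);z=np.array([0,0,-1.]);M=np.c_[x,np.cross(z,x),z]
    return R.from_matrix(M)*R.from_euler("x",tilt,degrees=True)
def plan(pos,Rt,n):
    "split straight/slerp move into n calls, print each call's final increment in its tool axes (rad, cm)"
    o=get_obs();q=o["ee_rot"];R0=R.from_quat([q[1],q[2],q[3],q[0]]);p0=o["tool_pos"];w=(R0.inv()*Rt).as_rotvec()
    for i in range(n):
        Ra=R0*R.from_rotvec(w*i/n)
        print(i,np.round(w/n,3),np.round(Ra.inv().apply((np.array(pos)-p0)/n)/10,2))
E
python3 - <<'E'
from h import *
plan([521,-187,215],tilt_R(135),4)
E
```

```text
0 [ 0.     0.    -0.493] [10.33 -6.41  0.41]
1 [ 0.     0.    -0.493] [12.13 -0.76  0.41]
2 [ 0.     0.    -0.493] [11.05  5.07  0.41]
3 [ 0.     0.    -0.493] [7.33 9.7  0.41]
```

The manual's scale: shifts go in shares of 250 mm and turns go in shares of 2 rad. Converting my numbers, 10.33 cm / 25 = 0.4132, -6.41 cm / 25 = -0.2564, -0.493 rad / 2 = -0.2465.

Emit:
{"fn": "play_rows", "kwargs": {"increments": [[0,0,-0.05,0.0828,-0.0512,0.0032,8.5],[0,0,-0.1,0.1652,-0.1024,0.0064,8.5],[0,0,-0.15,0.248,-0.154,0.0096,8.5],[0,0,-0.2,0.3304,-0.2052,0.0132,8.5],[0,0,-0.2465,0.4132,-0.2564,0.0164,8.5]]}}

```text
t: 1.47
tool_pos: [306.4, -480.5, 227.3]
ee_rot: [0.0, 0.904, 0.427, -0.0]
ft_force: [-0.2, -0.4, 0.1]
grip_width: 85.0
grip_force: 0.0
```

Scaled: 12.13 cm / 25 = 0.4852, 9.7 cm / 25 = 0.388, -0.493 rad / 2 = -0.2465.

Emit:
{"fn": "play_rows", "kwargs": {"increments": [[0,0,-0.05,0.0972,-0.006,0.0032,8.5],[0,0,-0.1,0.194,-0.012,0.0064,8.5],[0,0,-0.15,0.2912,-0.0184,0.0096,8.5],[0,0,-0.2,0.388,-0.0244,0.0132,8.5],[0,0,-0.2465,0.4852,-0.0304,0.0164,8.5]]}}

```text
t: 1.88
tool_pos: [378.1, -382.4, 223.3]
ee_rot: [0.0, 0.773, 0.634, -0.0]
ft_force: [1.1, -0.5, 0.0]
grip_width: 85.2
grip_force: 0.0
```

Scaled: 11.05 cm / 25 = 0.442, 8.84 cm / 25 = 0.3536, -0.493 rad / 2 = -0.2465.

Emit:
{"fn": "play_rows", "kwargs": {"increments": [[0,0,-0.05,0.0884,0.0404,0.0032,8.5],[0,0,-0.1,0.1768,0.0812,0.0064,8.5],[0,0,-0.15,0.2652,0.1216,0.0096,8.5],[0,0,-0.2,0.3536,0.1624,0.0132,8.5],[0,0,-0.2465,0.442,0.2028,0.0164,8.5]]}}

```text
t: 2.3
tool_pos: [449.9, -284.3, 219.1]
ee_rot: [0.0, 0.595, 0.804, -0.0]
ft_force: [-0.1, 0.3, -0.5]
grip_width: 85.0
grip_force: 0.0
```

Scaled: 9.7 cm / 25 = 0.388, 7.33 cm / 25 = 0.2932, -0.493 rad / 2 = -0.2465.

Emit:
{"fn": "play_rows", "kwargs": {"increments": [[0,0,-0.05,0.0588,0.0776,0.0032,8.5],[0,0,-0.1,0.1172,0.1552,0.0064,8.5],[0,0,-0.15,0.176,0.2328,0.0096,8.5],[0,0,-0.2465,0.2932,0.388,0.0164,8.5],[0,0,-0.2465,0.2932,0.388,0.0164,8.5]]}}

```text
t: 2.72
tool_pos: [524.5, -180.6, 215.4]
ee_rot: [0.001, 0.377, 0.926, 0.002]
ft_force: [0.4, 1.2, 0.4]
grip_width: 84.8
grip_force: 0.0
```

Run:
```python
from h import *
o=get_obs();print(o["tool_pos"].round(1),o["q"].round(2),o["ee_rot"].round(3))
im=read_camera("wrist");save("w1.png",im)
for t,z in(("tray",0),("tray_handle",75),("tray_mouth",4),("stopper0",4)):
    for d in mark_of("wrist",t)[:5]: print(t,round(d["conf"],2),np.round(d["centre"]),np.round(atz("wrist",d["centre"],z,o))[:2])
```

```text
[ 524.5 -180.6  215.4] [ 0.65  0.39 -0.55  1.73  0.23  1.08  0.82] [0.001 0.377 0.926 0.002]
tray 0.59 [235. 169.] [ 512. -195.]
tray_handle 0.59 [245. 183.] [ 518. -185.]
tray_mouth 0.73 [162. 171.] [ 458. -251.]
stopper0 0.76 [290. 146.] [ 534. -136.]
stopper0 0.76 [224. 200.] [ 526. -227.]
stopper0 0.71 [255. 174.] [ 529. -182.]
stopper0 0.65 [288. 201.] [ 576. -178.]
stopper0 0.61 [226. 137.] [ 481. -177.]
```

View pics/w1.png

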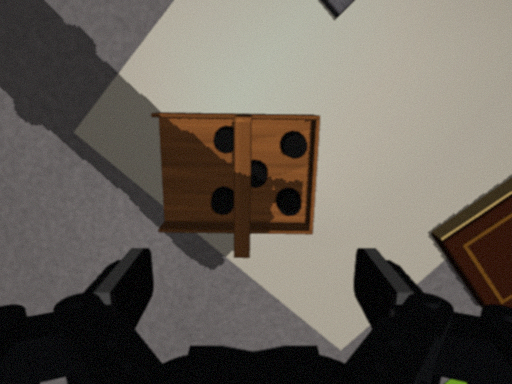

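The wrist picture shows the tray at columns 155-319 and rows 113-233, with its bar nearly upright from (243,117) to (242,256) and the stoppers clear of the bar's pad zone.

Run:
```python
from h import *
o=get_obs();im=read_camera("wrist")
a=atz("wrist",(243.5,117),88,o)[:2];b=atz("wrist",(242,256.5),88,o)[:2];d=a-b
print(a,b,(a+b)/2,np.linalg.norm(d),np.degrees(np.arctan2(d[1],d[0])))
A=[atz("wrist",p,30,o)[:2] for p in((319,116),(313,232))];d=A[0]-A[1];print(A,np.degrees(np.arctan2(d[1],d[0])))
A=[atz("wrist",p,30,o)[:2] for p in((319,116),(153,114))];d=A[0]-A[1];print(A,np.degrees(np.arctan2(d[1],d[0])))
plan([519,-185,120],tilt_R(135),1)
```

```text
[ 474.37843963 -153.84152896] [ 555.53593989 -238.69523206] [ 514.95718976 -196.26838051] 117.41673976623429 133.72453282998967
[array([ 524.29568846, -105.92955373]), array([ 605.94605621, -188.59001908])] 134.64777976269215
[array([ 524.29568846, -105.92955373]), array([ 412.34377313, -214.37932167])] 44.08965586451586
0 [-0.001  0.    -0.004] [0.35 0.15 9.48]
```

Scaled: 9.4 cm / 25 = 0.376, 7.2 cm / 25 = 0.288.

Emit:
{"fn": "play_rows", "kwargs": {"increments": [[0,0,0,0.004,-0.004,0.096,8.5],[0,0,0,0.008,-0.008,0.192,8.5],[0,0,0,0.012,-0.012,0.288,8.5],[0,0,0,0.012,-0.016,0.376,8.5],[0,0,0,0.012,-0.016,0.376,8.5]]}}

```text
t: 3.43
tool_pos: [512.7, -188.9, 117.2]
ee_rot: [-0.003, 0.384, 0.923, -0.001]
ft_force: [-0.2, -0.6, -0.0]
grip_width: 85.0
grip_force: 0.0
```

Run:
```python
from h import *
read_camera("wrist")
o=get_obs();im=read_camera("wrist");save("w2.png",im);print(o["tool_pos"],o["ee_rot"])
for t,z in(("tray",0),("tray_handle",75),("tray_mouth",4)):
    for d in mark_of("wrist",t)[:2]: print(t,round(d["conf"],2),np.round(d["centre"]),np.round(atz("wrist",d["centre"],z,o))[:2])
```

```text
[ 514.06970043 -188.73439976  119.36405988] [-2.06060349e-03  3.84071361e-01  9.23300972e-01 -5.09563079e-04]
tray 0.86 [249. 194.] [ 512. -193.]
tray 0.26 [323. 158.] [ 533. -133.]
tray_handle 0.93 [264. 228.] [ 520. -187.]
tray_mouth 0.86 [151. 199.] [ 460. -251.]
tray_mouth 0.7 [247. 194.] [ 511. -194.]
```

View pics/w2.png

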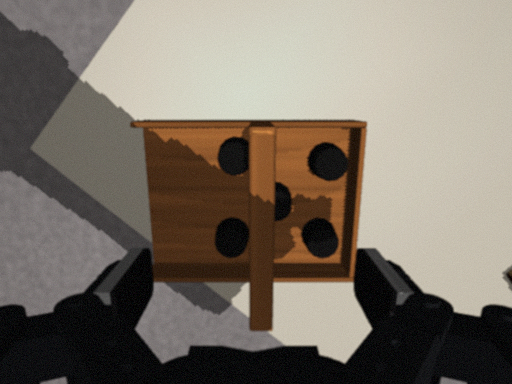

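The bar now runs from (263,127) to (261,328), slightly right of the finger centre line at column 253.

Run:
```python
from h import *
o=get_obs()
a=atz("wrist",(263,127),88,o)[:2];b=atz("wrist",(261,328),88,o)[:2];d=a-b
print((a+b)/2,np.linalg.norm(d),np.degrees(np.arctan2(d[1],d[0])))
plan([518.5,-188.5,56],tilt_R(134.4),1)
```

```text
[ 523.21950277 -188.64768278] 119.4942585964798 134.78046249210718
0 [0.001 0.002 0.009] [-0.09  0.07  6.66]
```

Scaled: 6.5 cm / 25 = 0.26, 5.2 cm / 25 = 0.208, 0.003 rad / 2 = 0.0015.

Emit:
{"fn": "play_rows", "kwargs": {"increments": [[0,0,0.0005,-0.008,0.008,0.052,8.5],[0,0,0.001,-0.016,0.0148,0.104,8.5],[0,0,0.0015,-0.016,0.0148,0.156,8.5],[0,0,0.0015,-0.016,0.0148,0.208,8.5],[0,0,0.0015,-0.016,0.0148,0.26,8.5]]}}

```text
t: 4.1
tool_pos: [521.7, -188.0, 54.6]
ee_rot: [-0.0, 0.384, 0.923, -0.0]
ft_force: [-0.4, -0.1, -0.1]
grip_width: 84.9
grip_force: 0.0
```

Emit:
{"fn": "play_rows", "kwargs": {"increments": [[0,0,0,0,0,0,8.5],[0,0,0,0,0,0,6.5],[0,0,0,0,0,0,5],[0,0,0,0,0,0,3.5],[0,0,0,0,0,0,2.5]], "squeeze": 30}}

```text
t: 4.52
tool_pos: [522.2, -188.1, 56.6]
ee_rot: [0.001, 0.384, 0.923, 0.0]
ft_force: [0.3, -0.1, -0.4]
grip_width: 38.2
grip_force: 0.0
```

Emit:
{"fn": "play_rows", "kwargs": {"increments": [[0,0,0,0,0,0,1.8],[0,0,0,0,0,0,1.2],[0,0,0,0,0,0,0.5],[0,0,0,0,0,0,0.5],[0,0,0,0,0,0,0.5]], "squeeze": 80}}

```text
t: 4.93
tool_pos: [521.8, -188.3, 56.6]
ee_rot: [0.0, 0.384, 0.923, -0.0]
ft_force: [-1.3, 0.0, 5.4]
grip_width: 12.6
grip_force: 78.0
```

Emit:
{"fn": "play_rows", "kwargs": {"increments": [[0,0,0,0,0,0,0.5],[0,0,0,0,0,0,0.5],[0,0,0,0,0,0,0.5],[0,0,0,0,0,0,0.5],[0,0,0,0,0,0,0.5]]}}

```text
t: 5.35
tool_pos: [521.8, -188.3, 56.6]
ee_rot: [0.0, 0.384, 0.923, -0.0]
ft_force: [-1.4, -0.4, 4.9]
grip_width: 12.9
grip_force: 78.0
```

Scaled: -4.8 cm / 25 = -0.192, -3.4 cm / 25 = -0.136.

Emit:
{"fn": "play_rows", "kwargs": {"increments": [[0,0,0,0,0,-0.012,0.5],[0,0,0,0,0,-0.04,0.5],[0,0,0,0,0,-0.084,0.5],[0,0,0,0,0,-0.136,0.5],[0,0,0,0,0,-0.192,0.5]]}}

```text
t: 5.77
tool_pos: [521.3, -187.8, 104.9]
ee_rot: [-0.0, 0.384, 0.923, 0.0]
ft_force: [-0.3, -0.7, -3.7]
grip_width: 12.7
grip_force: 78.0
```

Scaled: -7.5 cm / 25 = -0.3, -6 cm / 25 = -0.24.

Emit:
{"fn": "play_rows", "kwargs": {"increments": [[0,0,0,0,0,-0.06,0.5],[0,0,0,0,0,-0.12,0.5],[0,0,0,0,0,-0.18,0.5],[0,0,0,0,0,-0.24,0.5],[0,0,0,0,0,-0.3,0.5]]}}

```text
t: 6.18
tool_pos: [521.4, -187.8, 180.5]
ee_rot: [0.0, 0.384, 0.923, 0.0]
ft_force: [0.2, 0.9, -3.9]
grip_width: 12.6
grip_force: 78.0
```

Scaled: -5.3 cm / 25 = -0.212, -5 cm / 25 = -0.2.

Emit:
{"fn": "play_rows", "kwargs": {"increments": [[0,0,0,0,0,-0.06,0.5],[0,0,0,0,0,-0.12,0.5],[0,0,0,0,0,-0.168,0.5],[0,0,0,0,0,-0.2,0.5],[0,0,0,0,0,-0.212,0.5]]}}

```text
t: 6.6
tool_pos: [522.0, -187.9, 233.8]
ee_rot: [0.001, 0.384, 0.923, 0.0]
ft_force: [-0.2, -0.2, -3.8]
grip_width: 12.9
grip_force: 78.0
```

Run:
```python
from h import *
o=get_obs();print(o["tool_pos"],o["ft_force"],o["ft_torque"],o["grip_width"],o["q"].round(2))
im=read_camera("wrist");save("w3.png",im)
Rt=tilt_R(150);print("pour pose tests")
for t in(0,60):
    Rm=tilt_R(150,t).as_matrix();print(t,Rm.round(2).tolist())
```

```text
[ 522.02072304 -187.92652169  233.76578612] [-0.2181996  -0.16423539 -3.76201004] [-0.03461655  0.01357049  0.01774137] 12.905964185729777 [ 0.66  0.38 -0.55  1.71  0.22  1.11  0.83]
pour pose tests
0 [[-0.87, 0.5, 0.0], [0.5, 0.87, 0.0], [0.0, 0.0, -1.0]]
60 [[-0.87, 0.25, -0.43], [0.5, 0.43, -0.75], [0.0, -0.87, -0.5]]
```

View pics/w3.png

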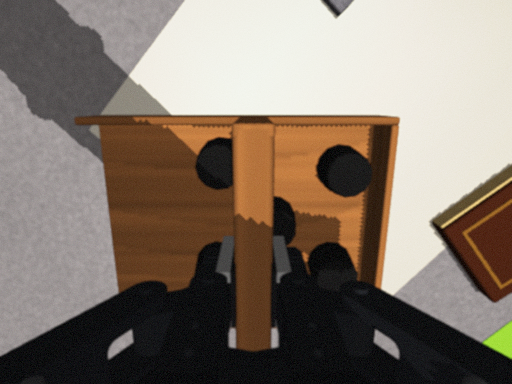

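Lifted: all five stoppers show aboard, the grip force holds and the wrist reads about 3.8 N of load. Carrying level towards the tub.

Scaled: 3.9 cm / 25 = 0.156, 2.6 cm / 25 = 0.104.

Emit:
{"fn": "play_rows", "kwargs": {"increments": [[0,0,0,0.008,0.008,0,0.5],[0,0,0,0.028,0.028,0,0.5],[0,0,0,0.06,0.06,0,0.5],[0,0,0,0.104,0.104,0,0.5],[0,0,0,0.156,0.156,0,0.5]]}}

```text
t: 7.07
tool_pos: [521.3, -131.7, 231.2]
ee_rot: [-0.001, 0.384, 0.923, -0.0]
ft_force: [-0.4, 0.0, -4.1]
grip_width: 12.7
grip_force: 78.1
```

Emit:
{"fn": "play_rows", "kwargs": {"increments": [[0,0,0,0.06,0.06,0,0.5],[0,0,0,0.12,0.12,0,0.5],[0,0,0,0.18,0.18,0,0.5],[0,0,0,0.24,0.24,0,0.5],[0,0,0,0.3,0.3,0,0.5]]}}

```text
t: 7.48
tool_pos: [521.4, -24.3, 231.4]
ee_rot: [-0.001, 0.384, 0.923, 0.0]
ft_force: [-0.6, -0.5, -3.9]
grip_width: 13.1
grip_force: 78.1
```

Scaled: 7.5 cm / 25 = 0.3, 6 cm / 25 = 0.24.

Emit:
{"fn": "play_rows", "kwargs": {"increments": [[0,0,0,0.06,0.06,0,0.5],[0,0,0,0.12,0.12,0,0.5],[0,0,0,0.18,0.18,0,0.5],[0,0,0,0.24,0.24,0,0.5],[0,0,0,0.3,0.3,0,0.5]]}}

```text
t: 7.9
tool_pos: [521.5, 81.6, 231.4]
ee_rot: [-0.001, 0.384, 0.923, -0.0]
ft_force: [0.0, -0.2, -3.5]
grip_width: 13.0
grip_force: 78.1
```

Scaled: 7.5 cm / 25 = 0.3, 6 cm / 25 = 0.24.

Emit:
{"fn": "play_rows", "kwargs": {"increments": [[0,0,0,0.06,0.06,0,0.5],[0,0,0,0.12,0.12,0,0.5],[0,0,0,0.18,0.18,0,0.5],[0,0,0,0.24,0.24,0,0.5],[0,0,0,0.3,0.3,0,0.5]]}}

```text
t: 8.32
tool_pos: [521.6, 187.5, 231.3]
ee_rot: [-0.001, 0.384, 0.923, -0.0]
ft_force: [0.2, -0.1, -4.5]
grip_width: 12.8
grip_force: 78.1
```

Scaled: 7.5 cm / 25 = 0.3, 4.5 cm / 25 = 0.18.

Emit:
{"fn": "play_rows", "kwargs": {"increments": [[0,0,0,0.06,0.06,0,0.5],[0,0,0,0.12,0.12,0,0.5],[0,0,0,0.18,0.18,0,0.5],[0,0,0,0.24,0.24,0,0.5],[0,0,0,0.3,0.3,0,0.5]]}}

```text
t: 8.73
tool_pos: [521.8, 293.4, 231.2]
ee_rot: [-0.001, 0.384, 0.923, -0.0]
ft_force: [0.5, -0.5, -4.8]
grip_width: 12.6
grip_force: 78.1
```

Scaled: 4.1 cm / 25 = 0.164, 3.9 cm / 25 = 0.156.

Emit:
{"fn": "play_rows", "kwargs": {"increments": [[0,0,0,0.052,0.052,0,0.5],[0,0,0,0.092,0.092,0,0.5],[0,0,0,0.124,0.128,0,0.5],[0,0,0,0.144,0.152,0,0.5],[0,0,0,0.156,0.164,0,0.5]]}}

```text
t: 9.15
tool_pos: [524.1, 349.4, 231.5]
ee_rot: [-0.0, 0.384, 0.924, -0.0]
ft_force: [0.3, -0.5, -3.8]
grip_width: 12.9
grip_force: 78.1
```

Scaled: -0.265 rad / 2 = -0.1325.

Emit:
{"fn": "play_rows", "kwargs": {"increments": [[0,0,-0.015,0,0,0,0.5],[0,0,-0.045,0,0,0,0.5],[0,0,-0.08,0,0,0,0.5],[0,0,-0.115,0,0,0,0.5],[0,0,-0.1325,0,0,0,0.5]]}}

```text
t: 9.57
tool_pos: [525.1, 347.1, 231.7]
ee_rot: [0.0, 0.258, 0.966, -0.0]
ft_force: [0.4, 0.3, -4.1]
grip_width: 12.8
grip_force: 78.1
```

Run:
```python
from h import *
o=get_obs();print(o["t"],o["tool_pos"],o["ft_force"],o["grip_width"],o["q"].round(2))
im=read_camera("wrist");save("w4.png",im);im=read_camera("top");save("t4.png",im)
for d in look_for("top","stopper0"):print(d)
for d in look_for("wrist","stopper0"):print(d)
```

```text
9.5667 [525.09817258 347.05322517 231.65734392] [ 0.37627508  0.28892199 -4.10504948] 12.820021891216212 [-0.21  0.54 -0.71  1.52  0.37  1.22  0.07]
{'centre': [331.3, 266.6], 'conf': 0.93}
{'centre': [340.2, 171.3], 'conf': 0.89}
{'centre': [217.5, 163.2], 'conf': 0.75}
{'centre': [282.4, 225.4], 'conf': 0.73}
{'centre': [201.7, 254.6], 'conf': 0.55}
```

View pics/w4.png

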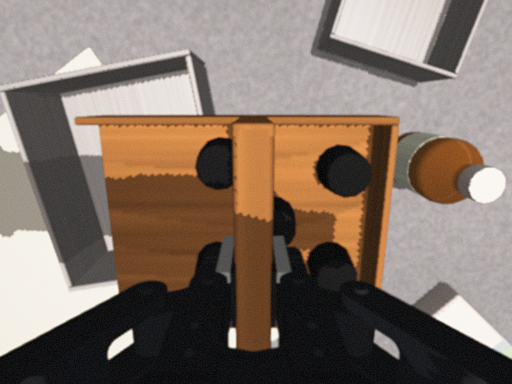

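The wrist picture shows four or five stoppers still aboard. The wash tub's rim corners are at about (2,90), (190,52) and (72,289), and the bottle is beyond the tray's back wall at (440,170).

Run:
```python
from h import *
o=get_obs()
P=[atz("wrist",p,90,o)[:2] for p in((2,90),(190,52),(70,289))]
for p in P: print(p.round())
print(np.linalg.norm(P[0]-P[1]))
read_camera("wrist");read_camera("scene")
for c in("wrist","scene"):
  for t in("tub","flask"):
    for d in mark_of(c,t)[:3]: print(c,t,round(d["conf"],2),d["centre"],atz(c,d["centre"],0,o).round())
C=np.array([464,242]);yaw=150;s=-35
def tcp(tilt,mz,s=s):
    Rt=tilt_R(yaw,-tilt);a=np.radians(yaw-270);M=np.r_[C+s*np.array([np.cos(a),np.sin(a)]),mz];return M-Rt.apply([0,-88,52.6])
for t in(0,15,30,45,60,70): print(t,tcp(t,115).round(1))
plan(tcp(30,115),tilt_R(yaw,-30),1)
```

```text
[355. 211.]
[408. 357.]
[525. 146.]
156.08535987953718
wrist flask 0.78 [413.0, 158.6] [606. 504.   0.]
scene tub 0.88 [319.3, 99.5] [436. 568.   0.]
scene tub 0.6 [269.0, 154.0] [477. 243.   0.]
scene flask 0.9 [344.6, 131.6] [602. 507.   0.]
0 [525.5 348.5 167.6]
15 [517.2 334.1 188.6]
30 [506.5 315.5 204.6]
45 [494.  294.  214.4]
60 [480.7 271.  217.5]
70 [471.8 255.6 215.7]
0 [-0.524  0.    -0.001] [-0.03 -3.73  2.74]
```

Scaled: 4.3 cm / 25 = 0.172, 3.7 cm / 25 = 0.148, -0.262 rad / 2 = -0.131.

Emit:
{"fn": "play_rows", "kwargs": {"increments": [[-0.01,0,0,0,-0.004,0.016,0.5],[-0.035,0,0,0,-0.012,0.056,0.5],[-0.07,0,0,0,-0.02,0.104,0.5],[-0.105,0,0,0,-0.032,0.148,0.5],[-0.131,0,0,0,-0.04,0.172,0.5]]}}

```text
t: 10.48
tool_pos: [519.1, 338.1, 187.6]
ee_rot: [0.034, 0.257, 0.957, 0.127]
ft_force: [-0.8, -0.8, -5.2]
grip_width: 12.8
grip_force: 78.4
```

Scaled: -2.1 cm / 25 = -0.084, -1.85 cm / 25 = -0.074, -0.262 rad / 2 = -0.131.

Emit:
{"fn": "play_rows", "kwargs": {"increments": [[-0.02,0,0,0,-0.0104,-0.0128,0.5],[-0.05,0,0,0,-0.026,-0.032,0.5],[-0.085,0,0,0,-0.044,-0.0548,0.5],[-0.115,0,0,0,-0.06,-0.074,0.5],[-0.131,0,0,0,-0.068,-0.084,0.5]]}}

```text
t: 10.9
tool_pos: [508.1, 318.5, 204.2]
ee_rot: [0.068, 0.251, 0.933, 0.25]
ft_force: [-0.7, 0.5, -4.4]
grip_width: 13.2
grip_force: 78.5
```

```bash
cat >> h.py <<'E'
C=np.array([467,246.]);yaw=150
def tcp(tilt,mz,s=-35):
    Rt=tilt_R(yaw,-tilt);a=np.radians(yaw-270);M=np.r_[C+s*np.array([np.cos(a),np.sin(a)]),mz];return M-Rt.apply([0,-88,52.6])
def state():
    o=get_obs();q=o["ee_rot"];Ro=R.from_quat([q[1],q[2],q[3],q[0]]);M=Ro.as_matrix()
    print(round(o["t"],2),o["tool_pos"].round(1),"q",o["q"].round(2),"tilt",np.degrees(np.arctan2(M[2,1],-M[2,2])).round(1),"mouth",(o["tool_pos"]+Ro.apply([0,-88,52.6])).round(),"g",round(o["grip_width"],1),o["ft_force"].round(1))
E
python3 - <<'E'
from h import *
state()
plan(tcp(60,115),tilt_R(yaw,-60),3)
E
```

```text
10.9 [508.1 318.5 204.2] q [ 0.27  0.39 -0.95  2.03  0.22  0.4   0.3 ] tilt 30.0 mouth [483. 275. 115.] g 13.2 [-0.7  0.5 -4.4]
0 [-0.174  0.001 -0.   ] [-0.02 -1.22 -1.21]
1 [-0.174  0.001 -0.   ] [-0.02 -0.99 -1.41]
2 [-0.174  0.001 -0.   ] [-0.02 -0.73 -1.56]
```

Scaled: -1.22 cm / 25 = -0.0488, -1.21 cm / 25 = -0.0484, -0.175 rad / 2 = -0.0875.

Emit:
{"fn": "play_rows", "kwargs": {"increments": [[-0.0175,0,0,0,-0.01,-0.01,0.5],[-0.035,0,0,0,-0.02,-0.02,0.5],[-0.0525,0,0,0,-0.03,-0.0292,0.5],[-0.07,0,0,0,-0.04,-0.0388,0.5],[-0.0875,0,0,0,-0.0488,-0.0484,0.5]]}}

```text
t: 11.32
tool_pos: [500.4, 305.5, 209.2]
ee_rot: [0.089, 0.243, 0.907, 0.331]
ft_force: [-0.1, -0.3, -3.9]
grip_width: 13.4
grip_force: 78.6
```

Run:
```python
from h import *
state()
plan(tcp(60,115),tilt_R(yaw,-60),2)
```

```text
11.32 [500.4 305.5 209.2] q [ 0.52  0.44 -1.14  2.17  0.18  0.17  0.43] tilt 40.1 mouth [484. 276. 112.] g 13.4 [-0.1 -0.3 -3.9]
0 [-0.174  0.     0.   ] [-0.04 -1.06 -1.44]
1 [-0.174  0.     0.   ] [-0.04 -0.8  -1.6 ]
```

Joint 6 (0.17) is nearly at its limit, so I fit a quick kinematic model from the logged poses to choose a pour direction that is in reach.

```bash
cat > kin.py <<'E'
import itertools
from h import *
from scipy.optimize import least_squares
o=get_obs();q4=o["ee_rot"];Rn=R.from_quat([q4[1],q4[2],q4[3],q4[0]])
D=[([1.08444,.43446,.02499,1.5732,-.01157,1.134,-.07513],[233.98,-579.57,231.35],tilt_R(21.98)),
([.65,.39,-.55,1.73,.23,1.08,.82],[524.5,-180.6,215.4],R.from_quat([.377,.926,.002,.001])),
([.66,.38,-.55,1.71,.22,1.11,.83],[522,-187.9,233.8],R.from_quat([.384,.923,0,0])),
([-.21,.54,-.71,1.52,.37,1.22,.07],[525.1,347.1,231.7],R.from_quat([.258,.966,0,0])),
([.27,.39,-.95,2.03,.22,.40,.30],[508.1,318.5,204.2],R.from_quat([.251,.933,.25,.068])),
(o["q"],o["tool_pos"],Rn)]
E_=lambda a,t:R.from_euler(a,t)
def fk(q,p,s):
    o1,d1,a1,L1,a2,L2,a3,L3,a4,o7=p
    r=E_("z",s[0]*q[0]+o1);x=np.array([0,0,d1])+r.apply([a1,0,0])
    r=r*E_("y",q[1]);x=x+r.apply([a2,0,L1]);r=r*E_("z",s[1]*q[2])*E_("y",q[3]);x=x+r.apply([a3,0,L2])
    r=r*E_("z",s[2]*q[4])*E_("y",q[5]);x=x+r.apply([a4,0,L3]);return x,r*E_("z",s[3]*q[6]+o7)
def fit():
    best=None
    def res(p,s):
        e=[]
        for q,x,Rt in D:
            X,r=fk(q,p,s);e+=list((X-x)/100)+list((r.inv()*Rt).as_rotvec()*3)
        return np.array(e)
    for s in itertools.product((1,-1),repeat=4):
      for o1 in(0,-2.2):
       for o7 in(0,1.57,-1.57,3.14):
        f=least_squares(res,[o1,300,0,400,0,400,0,250,0,o7],args=(s,),max_nfev=60)
        if best is None or f.cost<best[0]: best=(f.cost,f.x,s,f.fun)
    return best
if __name__=="__main__":
    b=fit();print(b[0],b[1].round(3),b[2],np.abs(b[3]).max())
    np.savez("kin.npz",p=b[1],s=b[2])
E
timeout 400 python3 kin.py
```

```text
0.03219433890529069 [-7.40000e-02  3.95176e+02  1.34400e+00  5.75703e+02  3.31140e+01
  4.66385e+02  9.25250e+01  3.96599e+02  3.82290e+01  1.50200e+00] (-1, -1, -1, -1) 0.14327829935649658
```

```bash
cat > ik.py <<'E'
from kin import *
k=np.load("kin.npz");p,s=k["p"],k["s"]
lo=np.array([-2.62,-.44,-1.27,.08,-1.32,.12,-2.74])+.06;hi=np.array([2.62,2.09,1.32,2.57,4.46,2,2.74])-.06
def tcpy(yaw,t,mz=118,sm=-35):
    a=np.radians(yaw-270);M=np.r_[C+sm*np.array([np.cos(a),np.sin(a)]),mz];return M-tilt_R(yaw,-t).apply([0,-88,52.6])
def ik(x,Rt,q0):
    def f(q):
        X,r=fk(q,p,s);return np.r_[(X-x)/50,(r.inv()*Rt).as_rotvec()*5,.01*(q-q0)]
    g=least_squares(f,np.clip(q0,lo+1e-3,hi-1e-3),bounds=(lo,hi),max_nfev=60);return g.x,np.linalg.norm(g.fun[:6])
if __name__=="__main__":
    q0=get_obs()["q"]
    for yaw in range(60,261,15):
        q=q0.copy();tr=[]
        # continue: rotate in yaw at 25 deg tilt, then tilt up
        for y in np.linspace(150,yaw,6): q,e=ik(tcpy(y,25),tilt_R(y,-25),q)
        tr.append((25,round(e,2)))
        for t in range(30,71,5):
            q,e=ik(tcpy(yaw,t),tilt_R(yaw,-t),q);tr.append((t,round(e,2)))
        print(yaw,[b for a,b in tr],q.round(2))
E
timeout 500 python3 ik.py
```

```text
60 [np.float64(0.0), np.float64(0.0), np.float64(0.0), np.float64(0.0), np.float64(0.0), np.float64(0.0), np.float64(0.0), np.float64(0.0), np.float64(0.0), np.float64(0.0)] [-1.78  0.86  0.63  2.07  1.02  0.9  -2.68]
75 [np.float64(0.0), np.float64(0.0), np.float64(0.0), np.float64(0.0), np.float64(0.0), np.float64(0.0), np.float64(0.0), np.float64(0.0), np.float64(0.0), np.float64(0.0)] [-2.13  1.16  1.1   2.25  1.01  0.31 -2.68]
90 [np.float64(0.0), np.float64(0.0), np.float64(0.0), np.float64(0.0), np.float64(0.0), np.float64(0.0), np.float64(0.0), np.float64(0.08), np.float64(0.33), np.float64(0.73)] [-0.36  1.05 -1.2   2.43  2.    1.94 -2.68]
105 [np.float64(0.0), np.float64(0.0), np.float64(0.0), np.float64(0.0), np.float64(0.0), np.float64(0.0), np.float64(0.0), np.float64(0.31), np.float64(0.51), np.float64(0.77)] [-0.38  1.1  -1.1   2.51  2.21  1.94 -2.68]
120 [np.float64(0.0), np.float64(0.0), np.float64(0.0), np.float64(0.0), np.float64(0.0), np.float64(0.0), np.float64(0.35), np.float64(0.79), np.float64(1.22), np.float64(1.47)] [-0.14  1.32 -1.21  2.51  2.63  1.94 -2.25
[... 1282 characters left out ...]
 0.69  1.27 -1.2   1.57 -0.04  1.3   1.79]
225 [np.float64(0.0), np.float64(0.0), np.float64(0.0), np.float64(0.0), np.float64(0.0), np.float64(0.0), np.float64(0.0), np.float64(0.0), np.float64(0.0), np.float64(0.0)] [ 0.53  1.3  -1.18  1.39  0.01  1.56  1.84]
240 [np.float64(0.0), np.float64(0.0), np.float64(0.0), np.float64(0.0), np.float64(0.0), np.float64(0.0), np.float64(0.0), np.float64(0.0), np.float64(0.0), np.float64(0.0)] [ 0.37  1.31 -1.14  1.24  0.05  1.8   1.92]
255 [np.float64(0.0), np.float64(0.0), np.float64(0.0), np.float64(0.0), np.float64(0.0), np.float64(0.0), np.float64(0.0), np.float64(0.0), np.float64(0.0), np.float64(0.26)] [ 0.16  1.18 -0.85  1.16 -0.06  1.94  2.19]
```

```bash
cat >> ik.py <<'E'
def seq(P):
    "P: list of (pos,R): print increments of each call from the previous pose (first from the current one)"
    o=get_obs();q=o["ee_rot"];Ra=R.from_quat([q[1],q[2],q[3],q[0]]);a=o["tool_pos"]
    for x,r in P:
        print((Ra.inv()*r).as_rotvec().round(3),(Ra.inv().apply(x-a)/10).round(2));a,Ra=x,r
E
python3 - <<'E'
from ik import *
state()
seq([(tcpy(y,t),tilt_R(y,-t)) for y,t in((150,25),(165,25),(180,25),(180,33),(180,40),(180,47),(180,54),(180,62))])
E
```

```text
11.32 [500.4 305.5 209.2] q [ 0.52  0.44 -1.14  2.17  0.18  0.17  0.43] tilt 40.1 mouth [484. 276. 112.] g 13.4 [-0.1 -0.3 -3.9]
[ 0.263  0.001 -0.   ] [-0.08  1.45  2.05]
[-0.     0.111 -0.237] [ 2.39 -0.29 -0.13]
[-0.     0.111 -0.237] [ 2.39 -0.29 -0.13]
[-0.14  0.    0.  ] [-0.   -0.82 -1.17]
[-0.122  0.     0.   ] [-0.   -0.71 -1.03]
[-0.122  0.     0.   ] [-0.   -0.71 -1.03]
[-0.122  0.     0.   ] [-0.   -0.71 -1.03]
[-0.14  0.   -0.  ] [-0.   -0.82 -1.17]
```

Scaled: 2.05 cm / 25 = 0.082, 1.45 cm / 25 = 0.058, 0.262 rad / 2 = 0.131.

Emit:
{"fn": "play_rows", "kwargs": {"increments": [[0.015,0,0,0,0.0068,0.0096,0.5],[0.045,0,0,0,0.02,0.028,0.5],[0.08,0,0,-0.002,0.036,0.05,0.5],[0.115,0,0,-0.0032,0.05,0.072,0.5],[0.131,0,0,-0.0032,0.058,0.082,0.5]]}}

```text
t: 11.73
tool_pos: [514.5, 328.3, 204.6]
ee_rot: [0.057, 0.252, 0.943, 0.209]
ft_force: [0.3, 1.0, -2.2]
grip_width: 13.0
grip_force: 78.8
```

Scaled: 2.39 cm / 25 = 0.0956, 1.81 cm / 25 = 0.0724, -0.237 rad / 2 = -0.1185.

Emit:
{"fn": "play_rows", "kwargs": {"increments": [[0,0.0055,-0.012,0.0096,-0.0012,-0.0004,0.5],[0,0.0165,-0.0355,0.0288,-0.0036,-0.0016,0.5],[0,0.029,-0.0615,0.0496,-0.006,-0.0028,0.5],[0,0.042,-0.09,0.0724,-0.0088,-0.004,0.5],[0,0.0555,-0.1185,0.0956,-0.0116,-0.0052,0.5]]}}

```text
t: 12.15
tool_pos: [490.9, 335.8, 202.9]
ee_rot: [0.028, 0.126, 0.968, 0.215]
ft_force: [0.2, 0.2, -3.3]
grip_width: 13.0
grip_force: 78.8
```

Scaled: 2.39 cm / 25 = 0.0956, 2.15 cm / 25 = 0.086, -0.237 rad / 2 = -0.1185.

Emit:
{"fn": "play_rows", "kwargs": {"increments": [[0,0.0135,-0.0285,0.0228,-0.0028,-0.0012,0.5],[0,0.0265,-0.057,0.046,-0.0056,-0.0024,0.5],[0,0.039,-0.083,0.0668,-0.008,-0.0036,0.5],[0,0.05,-0.1065,0.086,-0.0104,-0.0048,0.5],[0,0.0555,-0.1185,0.0956,-0.0116,-0.0052,0.5]]}}

```text
t: 12.57
tool_pos: [467.3, 338.6, 202.6]
ee_rot: [-0.0, -0.001, 0.976, 0.217]
ft_force: [-0.9, -0.0, -4.2]
grip_width: 12.9
grip_force: 78.8
```

Run:
```python
from ik import *
state()
seq([(tcpy(y,t),tilt_R(y,-t)) for y,t in((180,33),(180,40),(180,47),(180,54),(180,62))])
```

```text
12.57 [467.3 338.6 202.6] q [ 0.33  0.56 -1.14  1.89  0.24  0.72  0.74] tilt 25.0 mouth [467. 281. 118.] g 12.9 [-0.9 -0.  -4.2]
[-0.139 -0.001  0.001] [ 0.04 -0.81 -1.2 ]
[-0.122  0.     0.   ] [-0.   -0.71 -1.03]
[-0.122  0.     0.   ] [-0.   -0.71 -1.03]
[-0.122  0.     0.   ] [-0.   -0.71 -1.03]
[-0.14  0.   -0.  ] [-0.   -0.82 -1.17]
```

Good; now tilting slowly.

Scaled: -1.2 cm / 25 = -0.048, -0.81 cm / 25 = -0.0324, -0.14 rad / 2 = -0.07.

Emit:
{"fn": "play_rows", "kwargs": {"increments": [[-0.014,0,0,0,-0.0064,-0.0096,0.5],[-0.028,0,0,0,-0.0128,-0.0192,0.5],[-0.042,0,0,0,-0.0192,-0.0288,0.5],[-0.056,0,0,0,-0.026,-0.0384,0.5],[-0.07,0,0,0,-0.0324,-0.048,0.5]]}}

```text
t: 12.98
tool_pos: [467.5, 326.2, 210.2]
ee_rot: [0.0, 0.001, 0.959, 0.285]
ft_force: [-0.5, -0.5, -3.0]
grip_width: 13.0
grip_force: 78.8
```

Scaled: -1.03 cm / 25 = -0.0412, -0.82 cm / 25 = -0.0328, -0.122 rad / 2 = -0.061.

Emit:
{"fn": "play_rows", "kwargs": {"increments": [[-0.012,0,0,0,-0.0056,-0.0084,0.5],[-0.0245,0,0,0,-0.0112,-0.0164,0.5],[-0.0365,0,0,0,-0.0172,-0.0248,0.5],[-0.049,0,0,0,-0.0228,-0.0328,0.5],[-0.061,0,0,0,-0.0284,-0.0412,0.5]]}}

```text
t: 13.4
tool_pos: [467.6, 314.6, 214.9]
ee_rot: [0.0, 0.001, 0.939, 0.343]
ft_force: [-0.4, 0.2, -3.4]
grip_width: 13.0
grip_force: 78.9
```

Scaled: -1.03 cm / 25 = -0.0412, -0.82 cm / 25 = -0.0328, -0.122 rad / 2 = -0.061.

Emit:
{"fn": "play_rows", "kwargs": {"increments": [[-0.012,0,0,0,-0.0056,-0.0084,0.5],[-0.0245,0,0,0,-0.0112,-0.0164,0.5],[-0.0365,0,0,0,-0.0172,-0.0248,0.5],[-0.049,0,0,0,-0.0228,-0.0328,0.5],[-0.061,0,0,0,-0.0284,-0.0412,0.5]]}}

```text
t: 13.82
tool_pos: [467.7, 302.5, 218.1]
ee_rot: [0.0, 0.001, 0.917, 0.399]
ft_force: [0.0, -0.6, -3.0]
grip_width: 13.0
grip_force: 78.9
```

Run:
```python
from ik import *
state()
im=read_camera("wrist");save("w5.png",im)
seq([(tcpy(y,t),tilt_R(y,-t)) for y,t in((180,54),(180,62),(180,70))])
```

```text
13.82 [467.7 302.5 218.1] q [ 0.69  0.7  -1.25  2.03 -0.2   0.52  1.37] tilt 47.1 mouth [468. 281. 118.] g 13.0 [ 0.  -0.6 -3. ]
[-0.12   0.001 -0.003] [ 0.09 -0.55 -1.01]
[-0.14  0.   -0.  ] [-0.   -0.82 -1.17]
[-0.14  0.    0.  ] [-0.   -0.82 -1.17]
```

View pics/w5.png

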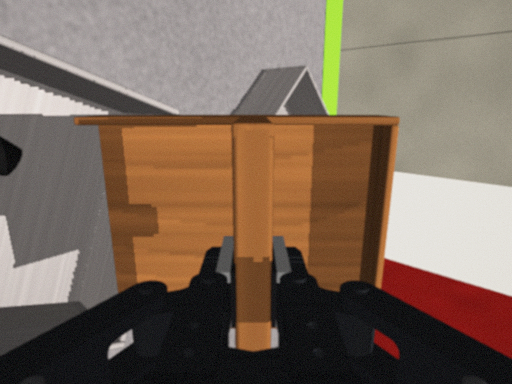

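The tray floor is bare in view, a stopper lies in the tub at (5,155), and the wrist load is down to 3.0 N, the empty tray's weight. I raise it and then level it.

Run:
```python
from ik import *
a=get_obs()["tool_pos"]
P=[(a+[0,0,80],tilt_R(180,-47.1))]
P+=[(a+np.array([0,6*i,80+5*i]),tilt_R(180,-47.1+47.1*i/4)) for i in(1,2,3,4)]
seq(P);im=read_camera("top")
for d in look_for("top","stopper0"):print(d["centre"],d["conf"],atz("top",d["centre"],20).round())
im=read_camera("scene");save("s5.png",im)
for d in look_for("scene","stopper0"):print(d["centre"],d["conf"],atz("scene",d["centre"],20).round())
```

```text
[ 0.     0.001 -0.003] [ 0.01  5.86 -5.45]
[0.206 0.    0.   ] [0.   0.77 0.1 ]
[0.206 0.    0.   ] [ 0.    0.78 -0.06]
[0.206 0.    0.   ] [ 0.    0.75 -0.22]
[0.206 0.    0.   ] [ 0.    0.69 -0.37]
[199.0, 240.0] 0.51 [442. 210.  20.]
[203.1, 249.8] 0.51 [408. 195.  20.]
[269.2, 154.3] 0.54 [488. 230.  20.]
[264.3, 142.5] 0.47 [441. 257.  20.]
```

Scaled: 5.86 cm / 25 = 0.2344, -5.45 cm / 25 = -0.218.

Emit:
{"fn": "play_rows", "kwargs": {"increments": [[0,0,0,0,0.02,-0.02,0.5],[0,0,0,0,0.064,-0.06,0.5],[0,0,0,0,0.124,-0.116,0.5],[0,0,0,0,0.188,-0.176,0.5],[0,0,0,0,0.2344,-0.218,0.5]]}}

```text
t: 14.48
tool_pos: [467.1, 304.2, 300.9]
ee_rot: [0.001, -0.001, 0.917, 0.399]
ft_force: [0.3, 0.6, -2.2]
grip_width: 12.9
grip_force: 79.0
```

Scaled: 0.77 cm / 25 = 0.0308, 0.6 cm / 25 = 0.024, 0.206 rad / 2 = 0.103.

Emit:
{"fn": "play_rows", "kwargs": {"increments": [[0.01,0,0,0,0.0032,0,0.5],[0.03,0,0,0,0.0092,0,0.5],[0.055,0,0,0,0.016,0.002,0.5],[0.08,0,0,0,0.024,0.0032,0.5],[0.103,0,0,0,0.0308,0.004,0.5]]}}

```text
t: 14.9
tool_pos: [466.8, 309.3, 303.2]
ee_rot: [0.0, -0.0, 0.954, 0.301]
ft_force: [0.2, 1.5, -3.8]
grip_width: 13.0
grip_force: 78.9
```

Scaled: 0.78 cm / 25 = 0.0312, 0.62 cm / 25 = 0.0248, 0.206 rad / 2 = 0.103.

Emit:
{"fn": "play_rows", "kwargs": {"increments": [[0.0205,0,0,0,0.006,0,0.5],[0.041,0,0,0,0.012,0,0.5],[0.0615,0,0,0,0.0184,0,0.5],[0.082,0,0,0,0.0248,-0.002,0.5],[0.103,0,0,0,0.0312,-0.0024,0.5]]}}

```text
t: 15.32
tool_pos: [466.7, 315.3, 308.2]
ee_rot: [0.0, -0.0, 0.98, 0.201]
ft_force: [0.1, -0.2, -2.3]
grip_width: 12.9
grip_force: 78.8
```

Scaled: 0.75 cm / 25 = 0.03, 0.6 cm / 25 = 0.024, 0.206 rad / 2 = 0.103.

Emit:
{"fn": "play_rows", "kwargs": {"increments": [[0.0205,0,0,0,0.006,-0.0016,0.5],[0.041,0,0,0,0.012,-0.0036,0.5],[0.0615,0,0,0,0.018,-0.0052,0.5],[0.082,0,0,0,0.024,-0.0072,0.5],[0.103,0,0,0,0.03,-0.0088,0.5]]}}

```text
t: 15.73
tool_pos: [466.9, 321.4, 313.2]
ee_rot: [0.0, -0.0, 0.995, 0.1]
ft_force: [0.2, 0.3, -2.0]
grip_width: 13.2
grip_force: 78.8
```

Scaled: 0.69 cm / 25 = 0.0276, 0.62 cm / 25 = 0.0248, 0.206 rad / 2 = 0.103.

Emit:
{"fn": "play_rows", "kwargs": {"increments": [[0.03,0,0,0,0.008,-0.004,0.5],[0.055,0,0,0,0.014,-0.008,0.5],[0.08,0,0,0,0.02,-0.0112,0.5],[0.095,0,0,0,0.0248,-0.0136,0.5],[0.103,0,0,0,0.0276,-0.0148,0.5]]}}

```text
t: 16.15
tool_pos: [466.3, 328.8, 318.2]
ee_rot: [0.0, -0.001, 1.0, -0.002]
ft_force: [-0.3, -0.3, -3.6]
grip_width: 13.1
grip_force: 78.8
```

Run:
```python
from ik import *
state()
w=read_camera("wrist");sc=read_camera("scene");tp=read_camera("top")
a=cv2.resize(sc[60:220,190:350],(400,400),interpolation=cv2.INTER_CUBIC);b=cv2.resize(tp[160:320,110:270],(400,400),interpolation=cv2.INTER_CUBIC)
save("m6.png",np.hstack([a,b]))
for t in("stopper0","tub"):
  for c in("scene","top","wrist"):
    for d in look_for(c,t):print(c,t,d["centre"],d["conf"])
```

```text
16.15 [466.3 328.8 318.2] q [-0.14  0.4  -0.81  1.52  0.3   1.35  0.59] tilt -0.2 mouth [467. 241. 266.] g 13.1 [-0.3 -0.3 -3.6]
scene stopper0 [264.4, 144.2] 0.64
scene stopper0 [261.0, 148.8] 0.47
top stopper0 [172.4, 210.1] 0.26
wrist stopper0 [158.3, 111.6] 0.69
wrist stopper0 [252.8, 193.3] 0.66
scene tub [271.8, 144.8] 0.87
scene tub [319.9, 97.9] 0.79
top tub [203.1, 217.1] 0.87
top tub [97.8, 240.6] 0.8
top tub [397.7, 190.4] 0.59
wrist tub [177.7, 97.9] 0.93
wrist tub [442.5, 135.7] 0.67
wrist tub [158.0, 108.2] 0.33
```

View pics/m6.png

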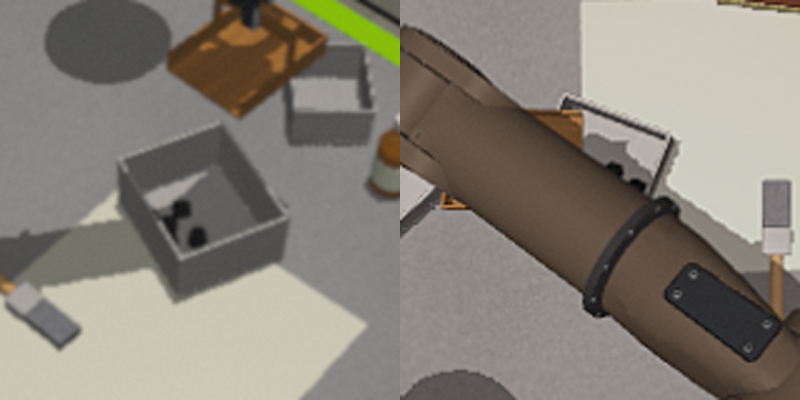

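Scaled: -5.6 cm / 25 = -0.224, -3.8 cm / 25 = -0.152.

Emit:
{"fn": "play_rows", "kwargs": {"increments": [[0,0,0,0,-0.012,0,0.5],[0,0,0,0,-0.04,0,0.5],[0,0,0,0,-0.088,0,0.5],[0,0,0,0,-0.152,0,0.5],[0,0,0,0,-0.224,0,0.5]]}}

```text
t: 17.02
tool_pos: [467.1, 270.3, 318.3]
ee_rot: [-0.0, -0.0, 1.0, -0.001]
ft_force: [1.0, -0.2, -3.1]
grip_width: 12.8
grip_force: 78.8
```

Scaled: -10 cm / 25 = -0.4, -8 cm / 25 = -0.32.

Emit:
{"fn": "play_rows", "kwargs": {"increments": [[0,0,0,0,-0.08,0,0.5],[0,0,0,0,-0.16,0,0.5],[0,0,0,0,-0.24,0,0.5],[0,0,0,0,-0.32,0,0.5],[0,0,0,0,-0.4,0,0.5]]}}

```text
t: 17.43
tool_pos: [467.1, 169.3, 318.7]
ee_rot: [-0.0, 0.001, 1.0, -0.002]
ft_force: [-0.2, -0.6, -2.3]
grip_width: 12.8
grip_force: 78.8
```

Scaled: -10 cm / 25 = -0.4, -8 cm / 25 = -0.32.

Emit:
{"fn": "play_rows", "kwargs": {"increments": [[0,0,0,0,-0.08,0,0.5],[0,0,0,0,-0.16,0,0.5],[0,0,0,0,-0.24,0,0.5],[0,0,0,0,-0.32,0,0.5],[0,0,0,0,-0.4,0,0.5]]}}

```text
t: 17.85
tool_pos: [466.8, 69.4, 319.1]
ee_rot: [-0.0, 0.001, 1.0, -0.002]
ft_force: [0.3, 0.3, -4.1]
grip_width: 12.9
grip_force: 78.8
```

Scaled: -10 cm / 25 = -0.4, -8 cm / 25 = -0.32.

Emit:
{"fn": "play_rows", "kwargs": {"increments": [[0,0,0,0,-0.08,0,0.5],[0,0,0,0,-0.16,0,0.5],[0,0,0,0,-0.24,0,0.5],[0,0,0,0,-0.32,0,0.5],[0,0,0,0,-0.4,0,0.5]]}}

```text
t: 18.27
tool_pos: [466.6, -30.6, 319.4]
ee_rot: [-0.0, 0.001, 1.0, -0.002]
ft_force: [0.2, -0.2, -3.0]
grip_width: 13.0
grip_force: 78.8
```

Scaled: -4.7 cm / 25 = -0.188, -4.5 cm / 25 = -0.18.

Emit:
{"fn": "play_rows", "kwargs": {"increments": [[0,0,0,0,-0.068,0,0.5],[0,0,0,0,-0.12,0,0.5],[0,0,0,0,-0.16,0,0.5],[0,0,0,0,-0.18,0,0.5],[0,0,0,0,-0.188,0,0.5]]}}

```text
t: 18.68
tool_pos: [466.9, -76.9, 319.4]
ee_rot: [-0.0, 0.001, 1.0, -0.002]
ft_force: [0.8, 1.0, -2.4]
grip_width: 12.8
grip_force: 78.8
```

Emit:
{"fn": "play_rows", "kwargs": {"increments": [[0,0,0,0,0,0,0.5],[0,0,0,0,0,0,0.5],[0,0,0,0,0,0,0.5],[0,0,0,0,0,0,0.5],[0,0,0,0,0,0,0.5]]}}

```text
t: 19.1
tool_pos: [467.2, -75.4, 319.4]
ee_rot: [-0.0, -0.0, 1.0, -0.001]
ft_force: [0.0, -0.6, -2.9]
grip_width: 12.9
grip_force: 78.8
```

Run:
```python
from ik import *
state()
w=read_camera("wrist");sc=read_camera("scene");tp=read_camera("top")
z=lambda im:cv2.resize(im,(400,300),interpolation=cv2.INTER_CUBIC)
save("m7.png",np.vstack([np.hstack([z(w),z(tp[170:290,120:280])]),np.hstack([z(sc[90:210,180:340]),z(tp)])]))
for c in("scene","top","wrist"):
  for d in look_for(c,"stopper0"):print(c,d["centre"],d["conf"],atz(c,d["centre"],20).round())
for d in mark_of("top","tub"):print(d["centre"],d["conf"],atz("top",d["centre"],0).round())
```

```text
19.1 [467.2 -75.4 319.4] q [ 0.62  0.18 -0.67  1.75  0.12  1.25  1.49] tilt -0.2 mouth [ 467. -164.  267.] g 12.9 [ 0.  -0.6 -2.9]
scene [267.7, 143.5] 0.61 [453. 261.  20.]
scene [257.3, 145.7] 0.53 [434. 229.  20.]
scene [269.1, 155.4] 0.52 [491. 227.  20.]
top [188.2, 241.1] 0.64 [437. 248.  20.]
top [197.4, 235.5] 0.46 [457. 216.  20.]
wrist [482.8, 172.3] 0.79 [487. 228.  20.]
wrist [499.2, 133.5] 0.7 [436. 240.  20.]
[191.3, 238.2] 0.77 [449. 239.   0.]
[99.3, 236.3] 0.66 [449. 566.   0.]
```

View pics/m7.png

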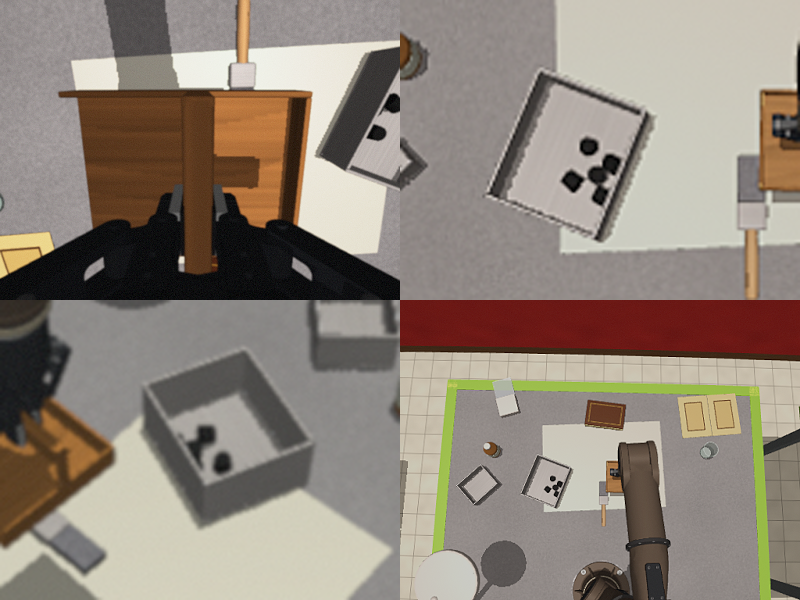

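The top crop (upper right) shows all five stoppers in the tub at composite pixels (588,147), (610,163), (597,175), (571,181) and (600,196). The tray is empty, level and about 26 cm up, so I hand in.

```bash
python3 -c "
from workcell import *
print(hand_in())"
```

```text
the job is handed in; nothing more can be done
None
```

All five stoppers are in the wash tub, and the empty tray is held level and still with its underside about 26 cm above the bench. The tub and bystanders looked undisturbed in the last pictures; the job is handed in, and no verdict came back.

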